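# Draw down and seal an anaerobic jar

### The arm

A 6-joint arm with a two-finger parallel gripper is mounted at the origin on the work surface. World frame = base frame: x ahead of the robot, y to its left, z up, the work surface at z = 0. Lengths are in mm, angles in rad, forces in N, time in s.
With the tool pointing down it reaches from about 400 to 925 mm from the base axis. Payload 12.5 kg.
Tool frame: the origin (TCP) lies at the very end of the fingers, on their centre line; the grasp point (between the pads) lies env.grip_point_offset behind it (env.grip_point_offset is the distance from the TCP to the grasp point, in mm); y points along the fingers, z is the direction in which the jaws open and shut, and the axes are right-handed (so a half turn about y gives the same grasp; the last joint's range is limited). The gripper opens to 95 mm and grips with 3 to 60 N. Pads are 20 mm wide; open, the fingers measure 119 mm over their backs; the gripper's body (75 mm by 180 mm) begins 59 mm behind the grasp point.
Start: joints at [1.124, 0.491, 1.559, -0, 1.092, -0.106], TCP at [208.885, 589.079, 214.661] pointing down, gripper open.
Joint ranges: [-3.1, 3.1], [-0.84, 2.19], [0.05, 2.79], [-1.13, 4.28], [0.06, 2.93], [-2.69, 2.69]. Speed limits (rad/s): [2.22, 2.22, 2.79, 3.14, 3.14, 3.14].

### API

Orientations are given as [roll, pitch, yaw] about the fixed x, y, z axes, in that order (R = Rz(yaw) Ry(pitch) Rx(roll)).
In Python, from cell import readout, read_camera, env, nets gives the robot as it stands.
- The arm moves only by the tool apply_moves, never from a script. Its argument "increments" is a list of rows, each a list of 3 entries, a list of its own where there are three numbers: the shift along the tool's x, y, z in cm, then the turn, a rotation vector about the tool's x, y, z in degrees, then the finger opening in cm, from 0 to 9.51. A call has exactly 5 rows; each row shifts and turns the pose as measured when the row begins, along the tool's axes as they then stand; what a row does not reach is not made up. A row lasts 1/8 s, in which the tool goes at most 62.5 mm and 10.7 degrees, less where a joint would pass 70% of its speed; a pose out of reach is approached as far as the arm can. A call with a gripper value outside its range is refused whole. The fingers move at their own pace and stop on an object; the grip force is fixed at half the most. Time passes only in rows, so rows that do not move let the fingers close, or fill a call up. It gives the time, the measured TCP pose, the force and the opening at its end, in the units of the state.
- readout.state(): the state, without advancing time (a new reading comes with each control period).
- read_camera(name): name is "scene" or "top" or "wrist"; returns a dict with "img" (480x640x3 uint8, red, green, blue), "vfov" (degrees; the focal length in pixels is half the picture's height over the tangent of half this angle, whatever the lens; pixels are square), "cx", "cy" (the principal point, pixels), "distortion" ([k1, k2, p1, p2, k3] as OpenCV has them; the pictures are not rectified), "rvec" (rotation vector, rad) and "tvec" (3), from world to camera coordinates, as OpenCV has them; the wrist camera has in their place "mount" (4x4, takes a point from camera to tool coordinates, whose origin is the TCP and whose axes are the tool frame's). Camera axes: x right, y down, z forward; pixel columns grow to the right and rows downward; lengths in mm; the calibration is good to about 2 mm. A picture is of the moment at which its call begins: read the wrist's pose just before it. There is no depth.
- env.job_done(): hands the job in, once; it reports no verdict.
Trained networks look in a picture, given as the dict that the camera call returned (one of the last four; its "shot" number tells which), for a name from the list of things; names that differ only in an ending like _2 or _b are one class to them, and where a whole thing is asked for, a point or a joint stands for the part that bears it (a point fixed in the world has none). Each returns a list of dicts, best first, with "confidence" (0 to 1); they miss things now and then, are a little off and sometimes report something else, mostly with a low value. They report only what shows in the picture. A call takes as long as a camera call.
- nets.look_for(picture, thing): "point" ([x, y, z] in mm, in the coordinates of the camera as it stood for that picture, good to about 4 mm: the middle of the surface that is visible of it).
- nets.mark_of(picture, thing): "point" ([x, y, z] in mm, in the coordinates of the camera as it stood for that picture, good to about 4 mm: a listed point, or the origin of a listed thing).
The state is a dict: "t": time; "joints": joint angles; "qvel": joint speeds; "tau": joint torques, N m; "eef_pos": TCP position; "tcp_rot": TCP orientation; "ft_force": force on the tool from outside, world axes, zero at the start; "moment": the same for the moment, N m; "opening": opening from 0.0 (shut) to 1.0 (fully open).
Only numpy, scipy, OpenCV 4.12 (cv2) and the standard library are available. Lean on these libraries where they do the work, as an engineer would, in place of code of your own. Each camera call takes 0.05 s, during which the arm holds its last target. There are 200 camera calls.

### The job

The stopcock of the anaerobic jar is open: draw the jar's spring-return hand pump by its green paddle until the yellow pointer stands at the red marker, not past it, and hold it there steadily for at least two seconds. Then ease the paddle back fully home without letting it fly back, and once it is home turn the red stopcock handle its quarter turn fully closed. Leave the red marker, reagent bottle, timer and slide box where they are, and let go of everything.

Things in the scene. Friction and masses are not known exactly. Their poses are not given: they have to be found in the camera images.
- stand: Fixed stand with a white sloping panel, 280 mm deep, 340 mm wide. Origin on the table below the panel's centre; x points to the panel's high edge, y to the jar's side, z up. The panel rises 25 degrees towards +x. Panel axes, used below: x up the slope, y as the stand's, z square off the panel (25 degrees from vertical, leaning to the stand's -x).
- panel_centre (a point): Centre of the panel's top face, 115 mm above the table; stand axes. The face is 320 mm along the slope. In panel axes from here (mm): pump barrel dia 50 from x 0 to 150 at y -50, its axis 35 above the face; stopcock axis at x 30, y 80; pipe along y at x 30, 18 above the face.
- filter_top (a point): Top centre of the blue air filter, dia 36, that stands square off the panel on the pump barrel, reaching 162 mm above the face. It leans out over the space above the paddle: come to the paddle square to the panel, tool tilted 25 degrees.
- jar_top (a point): Top centre of the clear jar beside the panel (part of the stand): dia 118, 202 mm tall.
- paddle_grip (a point): Grip point in the green paddle: a plate 12 mm thick along the slope, 70 mm wide along y, square to the panel from 5 to 85 mm above its face. This point: mid-plate, 67 mm above the face. Panel axes. A rod dia 10, 35 mm above the face, joins it to the barrel, 39 mm away at home. Grip across the thickness; pull down the slope (-x).
- plunger (a joint): How far the paddle is drawn down the slope out of the pump, m: 0 is fully home, stop at 0.085. A spring pulls it home with 5 N at home rising to 12 N at 0.06.
- pointer_tip (a point): Tip of the yellow pointer on a black arm fixed to the paddle, 78 mm to its -y side and 11 mm above the panel face; it runs along the scale. Panel axes.
- red_mark (a point): Centre of the red marker on the scale, 10 mm long along the slope, 24 mm wide; its place along the scale differs each time (35 to 65 mm below the home pointer). Panel axes: the pointer is at the mark when both have the same x along the slope.
- stopcock (a joint): Quarter-turn handle, rad: 0 is open (handle along the pipe, pointing to the stand's +y), 1.571 is closed (pointing straight down the slope). Closing turns it counter-clockwise seen from above; it stays where it is left. Needs about 4 N at its end.
- stopcock_hinge (a point): On the turning axis of the stopcock (square to the panel), at mid height of the red bar, 47 mm above the panel face. Its y axis points along the bar to its free end, z along the turning axis off the panel.
- stopcock_end (a point): Grip point on the red bar, 62 mm from the axis. The bar is 16 mm wide, 20 mm high (37 to 57 mm above the panel face) and reaches 85 mm from the axis. Axes as stopcock_hinge.
- reagent: Amber bottle, dia 64, 140 mm tall, loose bystander. Origin under its centre.
- timer: White bench timer 70 x 75 x 30 mm, loose bystander. Origin under its centre.
- slidebox: Blue slide box 85 x 95 x 35 mm, loose bystander. Origin under its centre.

How it is judged:
By the outcome, as a careful person would: the job done as asked, in the order asked, and still so for the second after the job is handed in, with the robot touching nothing.
It also fails if it takes over 58 s, if anything falls off the work surface, if the arm or the gripper's body presses on something with over 40 N, if the wrist force passes 120 N, or if a joint passes its speed limit or range.

## Working session

There is one attempt and no reset: what is moved stays moved. The work goes in short steps, Python scripts to look and compute and a tool call to move; the robot and the scene stay as the last step left them, time stands still between calls to the robot, and variables do not carry over. Pictures are saved under pics/ and viewed, about 8 in all and at most 12, crops included, and the job is handed in when it is done.

Besides the shell and the picture viewer there is one more tool, called as a command line: name --argument value ..., lists and objects as JSON in quotes. apply_moves: Moves the arm, as the interface text tells. Its arguments: {"type":"object","properties":{"increments":{"type":"array"}},"required":["increments"]}

```bash
ls; mkdir -p pics
cat > h.py <<'E'
import numpy as np, cv2
from cell import readout, read_camera, env, nets
from scipy.spatial.transform import Rotation as R
def st():
    return readout.state()
def cam2world(p,pic,s=None):
    p=np.array(p,float)
    if 'mount' in pic:
        T=np.array(pic['mount']); q=T[:3,:3]@p+T[:3,3]
        return R.from_euler('xyz',s['tcp_rot']).as_matrix()@q+np.array(s['eef_pos'])
    r=cv2.Rodrigues(np.array(pic['rvec'],float))[0]
    return r.T@(p-np.array(pic['tvec'],float).ravel())
def save(pic,name): cv2.imwrite('pics/'+name,pic['img'][:,:,::-1])
E
python3 - <<'E'
from h import *
s=st(); print(s, env.grip_point_offset)
for c in ['scene','top']:
    p=read_camera(c); save(p,c+'0.png')
    for n in ['stand','panel_centre','filter_top','jar_top','paddle_grip','pointer_tip','red_mark','stopcock_hinge','stopcock_end','reagent','timer','slidebox']:
        r=nets.mark_of(p,n)
        print(c,n,[(cam2world(d['point'],p).round(0).tolist(),round(d['confidence'],2)) for d in r[:2]])
E
```

```text
pics
{'t': 0.0, 'joints': array([ 1.12440091e+00,  4.91613912e-01,  1.55945400e+00,  1.18703738e-05,
        1.09170022e+00, -1.05607574e-01]), 'qvel': array([ 2.13728449e-03,  4.30087952e-05, -1.44291393e-03, -1.78918371e-03,
        4.33269940e-04,  9.90586371e-04]), 'tau': array([-1.85058496e-03, -6.12650657e+01, -2.58173651e+01,  6.91240747e-02,
        4.84603329e-02, -6.66644519e-05]), 'eef_pos': array([208.76749557, 588.84190149, 214.02641462]), 'tcp_rot': array([-1.57196415e+00,  1.34377480e-04, -3.40793402e-01]), 'ft_force': array([ 0.46593283, -0.82886498,  0.11169231]), 'moment': array([-0.01496692,  0.00740304, -0.03251536]), 'opening': 0.9959848988974275} 18.8
scene stand []
scene panel_centre [([618.0, -71.0, 112.0], 0.8)]
scene filter_top [([590.0, -115.0, 283.0], 0.75)]
scene jar_top [([643.0, 221.0, 203.0], 0.82)]
scene paddle_grip [([550.0, -120.0, 153.0], 0.71)]
scene pointer_tip [([581.0, -197.0, 105.0], 0.59)]
scene red_mark [([534.0, -218.0, 79.0], 0.45)]
scene stopcock_hinge [([616.0, 14.0, 168.0], 0.78)]
scene stopcock_end [([597.0, 73.0, 164.0], 0.69)]
scene reagent [([483.0, 173.0, 2.0], 0.63)]
scene timer [([606.0, -323.0, 0.0], 0.92)]
scene slidebox [([460.0, -337.0, -2.0], 0.75)]
top stand [([619.0, -68.0, -1.0], 0.74)]
top panel_centre [([617.0, -68.0, 115.0], 0.74)]
top filter_top [([590.0, -122.0, 286.0], 0.85), ([584.0, -195.0, 104.0], 0.44)]
top jar_top [([645.0, 228.0, 203.0], 0.87)]
top paddle_grip [([553.0, -123.0, 156.0], 0.73), ([607.0, -323.0, -2.0], 0.63)]
top pointer_tip [([584.0, -199.0, 104.0], 0.66)]
top red_mark [([537.0, -214.0, 80.0], 0.62)]
top stopcock_hinge [([620.0, 17.0, 175.0], 0.96), ([538.0, -215.0, 84.0], 0.19)]
top stopcock_end [([598.0, 68.0, 161.0], 0.65)]
top reagent [([488.0, 174.0, -3.0], 0.67), ([606.0, -324.0, 0.0], 0.26)]
top timer [([605.0, -325.0, 0.0], 0.62)]
top slidebox [([464.0, -338.0, 1.0], 0.98)]
```

```bash
cat >> h.py <<'E'
def stand_pose(c,yaw):
    Rp=R.from_euler('z',yaw).as_matrix()@R.from_euler('y',-25,degrees=True).as_matrix()
    return np.array([c[0],c[1],115.]),Rp
def proj(pic,P):
    P=np.atleast_2d(np.array(P,float)); h,w=pic['img'].shape[:2]; f=h/2/np.tan(np.radians(pic['vfov'])/2)
    K=np.array([[f,0,pic['cx']],[0,f,pic['cy']],[0,0,1]])
    return cv2.projectPoints(P,np.array(pic['rvec'],float),np.array(pic['tvec'],float),K,np.array(pic['distortion'],float))[0][:,0]
E
python3 - <<'E'
from h import *
from scipy.optimize import least_squares
names={'panel_centre':(0,0,0),'paddle_grip':(-45,-50,67),'stopcock_hinge':(30,80,47),'stopcock_end':(30,142,47),'pointer_tip':(None,-128,11),'filter_top':(None,-50,162),'red_mark':(None,None,0)}
obs={n:[] for n in names}
pics={}
for k in range(2):
  for c in ['scene','top']:
    p=read_camera(c); pics[c]=p
    for n in names:
        r=nets.mark_of(p,n)
        if r and r[0]['confidence']>.3: obs[n].append(cam2world(r[0]['point'],p))
for n in obs: obs[n]=np.mean(obs[n],0)
def res(v):
    o,Rp=stand_pose(v[:2],v[2]); e=[]
    for n,m in names.items():
        q=Rp.T@(obs[n]-o)
        e+=[q[i]-m[i] for i in range(3) if m[i] is not None]
    return np.array(e)
s=least_squares(res,[618,-70,.33],loss='soft_l1',f_scale=4)
print(s.x)
o,Rp=stand_pose(s.x[:2],s.x[2])
for n in names: print(n,(Rp.T@(obs[n]-o)).round(1),obs[n].round(1))
np.save('fit.npy',s.x)
for c in pics:
    im=pics[c]['img'][:,:,::-1].copy()
    for m in [(-45,-50,67),(30,80,47),(30,142,47),(160,170,0),(160,-170,0),(-160,170,0),(-160,-170,0)]:
        u=proj(pics[c],o+Rp@np.array(m))[0]; cv2.circle(im,tuple(int(t) for t in u),3,(255,0,255),1)
    cv2.imwrite('pics/%s1.png'%c,im)
E
```

```text
[ 6.14987180e+02 -6.62289011e+01  1.03888104e-01]
panel_centre [ 1.2 -2.7 -1.8] [617.1 -68.7 113.8]
paddle_grip [-46.8 -49.3  66.1] [ 550.1 -122.5  155.2]
stopcock_hinge [31.6 80.9 47.2] [615.2  15.2 171.1]
stopcock_end [ 20.6 138.7  45.3] [600.1  71.6 164.8]
pointer_tip [ -46.1 -126.2    9.1] [ 582.7 -196.5  103.8]
filter_top [ 21.7 -48.4 140.4] [ 580.5 -118.5  251.4]
red_mark [ -97.2 -138.6    7.9] [ 538.4 -213.6   81.1]
```

View pics/scene1.png

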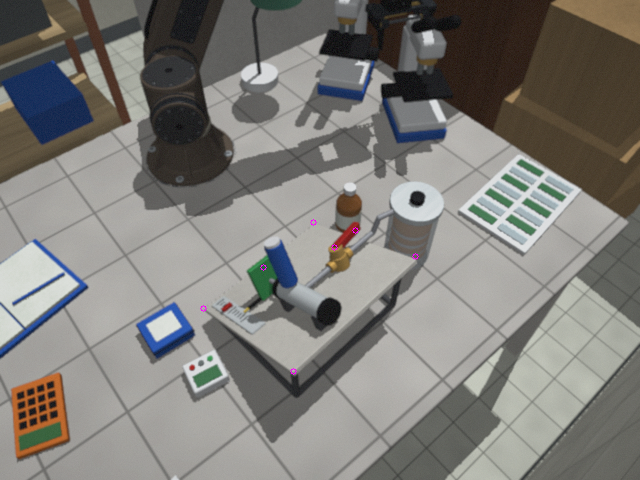

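View pics/top1.png

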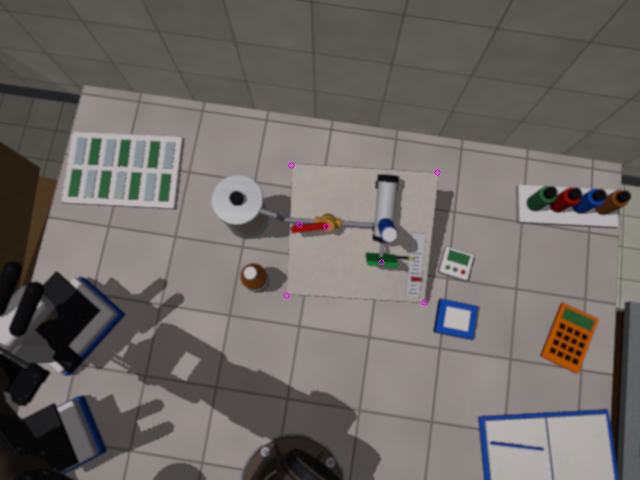

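```bash
cat >> h.py <<'E'
def fit(): 
    v=np.load('fit.npy'); return stand_pose(v[:2],v[2])
o,Rp=fit()
def tool(sgn=1,yaw=0): # tool rot: y=-normal, z=sgn*panel x turned by yaw about normal
    n=Rp[:,2]; z=R.from_rotvec(n*yaw).as_matrix()@(sgn*Rp[:,0]); y=-n; return np.c_[np.cross(y,z),y,z]
def rows(wps,nr,op,s=None):
    # wps: list of (pos world, Rot) ; nr rows each; prints increments
    s=s or st(); p=np.array(s['eef_pos']); Q=R.from_euler('xyz',s['tcp_rot']).as_matrix(); out=[]
    for (P,T),n in zip(wps,nr):
        rv=R.from_matrix(Q.T@T).as_rotvec(); d=(P-p)/n
        for k in range(n):
            Qk=Q@R.from_rotvec(rv*k/n).as_matrix()
            out.append([(Qk.T@d/10).round(2).tolist(),np.degrees(rv/n).round(2).tolist(),op])
        p,Q=P,T
    for i in range(0,len(out),5): print(out[i:i+5])
def W(x,y,z): return o+Rp@np.array([x,y,z],float)
def where():
    s=st(); Q=R.from_euler('xyz',s['tcp_rot']).as_matrix()
    print('t',round(s['t'],2),'panel',(Rp.T@(s['eef_pos']-o)).round(1),'err deg',np.degrees(R.from_matrix(Q.T@tool()).as_rotvec()).round(1),'F panel',(Rp.T@s['ft_force']).round(1),'op',round(s['opening'],3), 'j',np.round(s['joints'],2)); return s
E
python3 - <<'E'
from h import *
s=where(); Q=R.from_euler('xyz',s['tcp_rot']).as_matrix()
p=np.array(s['eef_pos'])
rows([(np.array([450,250,330.]),R.from_matrix(Q).as_matrix()@R.from_rotvec(R.from_matrix(Q.T@tool()).as_rotvec()*.5).as_matrix()),(W(-45,-50,150),tool())],[10,10],4.0)
print(W(-45,-50,150),W(-45,-50,48))
E
```

```text
t 2.9 panel [-262.4  693.9  232.3] err deg [ 22.3  63.4 -14.1] F panel [-0.3 -0.3 -0.3] op 1.001 j [ 1.12  0.49  1.56  0.    1.09 -0.11]
[[[3.41, -1.15, -2.39], [1.11, 3.17, -0.7], 4.0], [[3.55, -1.16, -2.17], [1.11, 3.17, -0.7], 4.0], [[3.68, -1.15, -1.95], [1.11, 3.17, -0.7], 4.0], [[3.79, -1.14, -1.72], [1.11, 3.17, -0.7], 4.0], [[3.89, -1.12, -1.49], [1.11, 3.17, -0.7], 4.0]]
[[[3.98, -1.1, -1.25], [1.11, 3.17, -0.7], 4.0], [[4.06, -1.08, -1.0], [1.11, 3.17, -0.7], 4.0], [[4.12, -1.04, -0.76], [1.11, 3.17, -0.7], 4.0], [[4.17, -1.0, -0.51], [1.11, 3.17, -0.7], 4.0], [[4.2, -0.96, -0.26], [1.11, 3.17, -0.7], 4.0]]
[[[3.3, 0.77, -2.02], [1.11, 3.17, -0.7], 4.0], [[3.4, 0.78, -1.85], [1.11, 3.17, -0.7], 4.0], [[3.49, 0.78, -1.68], [1.11, 3.17, -0.7], 4.0], [[3.57, 0.8, -1.5], [1.11, 3.17, -0.7], 4.0], [[3.64, 0.81, -1.31], [1.11, 3.17, -0.7], 4.0]]
[[[3.69, 0.83, -1.13], [1.11, 3.17, -0.7], 4.0], [[3.74, 0.86, -0.94], [1.11, 3.17, -0.7], 4.0], [[3.78, 0.89, -0.75], [1.11, 3.17, -0.7], 4.0], [[3.8, 0.92, -0.55], [1.11, 3.17, -0.7], 4.0], [[3.81, 0.96, -0.36], [1.11, 3.17, -0.7], 4.0]]
[ 516.55732692 -126.76257642  231.92834628] [ 559.43197714 -122.29231658  139.484952  ]
```

apply_moves --increments '[[[3.4,-1.15,-2.4],[1.1,3.2,-0.7],4.0],[[3.55,-1.15,-2.2],[1.1,3.2,-0.7],4.0],[[3.7,-1.15,-1.95],[1.1,3.2,-0.7],4.0],[[3.8,-1.15,-1.7],[1.1,3.2,-0.7],4.0],[[3.9,-1.1,-1.5],[1.1,3.2,-0.7],4.0]]'

```text
t: 3.52
eef_pos: [331.0, 415.5, 272.5]
tcp_rot: [-1.465, -0.048, -0.627]
ft_force: [0.5, 0.3, -0.3]
opening: 0.527
```

apply_moves --increments '[[[4.0,-1.1,-1.25],[1.1,3.2,-0.7],4.0],[[4.05,-1.1,-1.0],[1.1,3.2,-0.7],4.0],[[4.1,-1.05,-0.75],[1.1,3.2,-0.7],4.0],[[4.2,-1.0,-0.5],[1.1,3.2,-0.7],4.0],[[4.2,-0.95,-0.25],[1.1,3.2,-0.7],4.0]]'

```text
t: 4.15
eef_pos: [452.9, 238.4, 333.5]
tcp_rot: [-1.347, -0.064, -0.923]
ft_force: [-0.1, 0.8, -0.1]
opening: 0.42
```

Run:
```python
from h import *
s=where(); print(s['eef_pos'])
rows([(W(-45,-50,150),tool())],[10],4.0)
```

```text
t 4.15 panel [-25.2 319.8 252.8] err deg [10.8 30.7 -6.7] F panel [-0.1  0.8 -0.1] op 0.42 j [ 0.35  0.12  1.79  0.01  0.99 -0.3 ]
[452.86110167 238.44334667 333.45960297]
[[[3.22, 0.82, -1.93], [1.08, 3.07, -0.67], 4.0], [[3.31, 0.82, -1.77], [1.08, 3.07, -0.67], 4.0], [[3.39, 0.83, -1.6], [1.08, 3.07, -0.67], 4.0], [[3.47, 0.84, -1.43], [1.08, 3.07, -0.67], 4.0], [[3.53, 0.85, -1.26], [1.08, 3.07, -0.67], 4.0]]
[[[3.58, 0.87, -1.09], [1.08, 3.07, -0.67], 4.0], [[3.62, 0.9, -0.91], [1.08, 3.07, -0.67], 4.0], [[3.66, 0.92, -0.74], [1.08, 3.07, -0.67], 4.0], [[3.68, 0.96, -0.56], [1.08, 3.07, -0.67], 4.0], [[3.69, 0.99, -0.38], [1.08, 3.07, -0.67], 4.0]]
```

Tracking is good.

apply_moves --increments '[[[3.2,0.8,-1.95],[1.1,3.05,-0.65],4.0],[[3.3,0.8,-1.75],[1.1,3.05,-0.65],4.0],[[3.4,0.85,-1.6],[1.1,3.05,-0.65],4.0],[[3.45,0.85,-1.45],[1.1,3.05,-0.65],4.0],[[3.55,0.85,-1.25],[1.1,3.05,-0.65],4.0]]'

```text
t: 4.78
eef_pos: [486.0, 49.8, 283.7]
tcp_rot: [-1.226, -0.046, -1.205]
ft_force: [-0.6, -0.0, 0.7]
opening: 0.422
```

apply_moves --increments '[[[3.6,0.85,-1.1],[1.1,3.05,-0.65],4.0],[[3.6,0.9,-0.9],[1.1,3.05,-0.65],4.0],[[3.65,0.9,-0.75],[1.1,3.05,-0.65],4.0],[[3.7,0.95,-0.55],[1.1,3.05,-0.65],4.0],[[3.5,0.95,-0.4],[1.1,3.05,-0.65],4.0]]'

```text
t: 5.4
eef_pos: [516.1, -137.9, 232.8]
tcp_rot: [-1.118, 0.005, -1.482]
ft_force: [0.0, 0.7, 0.4]
opening: 0.426
```

```bash
python3 - <<'E'
from h import *
s=where()
p=read_camera('wrist'); save(p,'w2.png'); q=read_camera('scene'); save(q,'s2.png'); print(p['mount'],p['vfov'])
for n in ['paddle_grip','pointer_tip','red_mark','filter_top','stopcock_hinge','stopcock_end']:
    for pic in (p,q):
        r=nets.mark_of(pic,n); print(n,[((Rp.T@(cam2world(d['point'],pic,s)-o)).round(1).tolist(),round(d['confidence'],2)) for d in r[:2]])
E
python3 -c "
import cv2,numpy as np
a=cv2.imread('pics/s2.png')[150:400,130:460];a=cv2.resize(a,(792,600),interpolation=cv2.INTER_CUBIC);cv2.imwrite('pics/s2c.png',a)"
```

```text
t 5.4 panel [-46.1 -61.  151.4] err deg [-1.  -0.9  0.1] F panel [0.2 0.7 0.3] op 0.426 j [-0.52  0.22  2.03  0.49  0.57 -0.98]
[[ 4.11046381e-04  9.60067773e-01  2.79767227e-01 -7.88774347e+01]
 [-3.15520049e-05 -2.79767238e-01  9.60067858e-01 -1.70333026e+02]
 [ 9.99999915e-01 -4.03459635e-04 -8.47052477e-05 -1.53077680e+00]
 [ 0.00000000e+00  0.00000000e+00  0.00000000e+00  1.00000000e+00]] 68.85416110711742
paddle_grip [([-47.3, -50.2, 67.3], 0.7)]
paddle_grip [([-48.0, -51.5, 64.1], 0.67)]
pointer_tip [([-50.0, -128.6, 10.3], 0.81)]
pointer_tip [([-45.3, -127.1, 11.4], 0.66)]
red_mark [([-48.0, -51.8, 64.4], 0.41)]
red_mark [([-100.1, -141.3, 7.2], 0.42)]
filter_top [([42.0, -51.3, 163.4], 0.61)]
filter_top [([40.5, -47.6, 165.6], 0.65), ([-47.3, -48.5, 64.7], 0.49)]
stopcock_hinge [([33.8, 78.9, 41.3], 0.63)]
stopcock_hinge [([31.2, 83.8, 47.3], 0.92)]
stopcock_end []
stopcock_end [([18.6, 140.2, 48.1], 0.95), ([-78.9, -256.5, -87.0], 0.31)]
```

View pics/s2c.png

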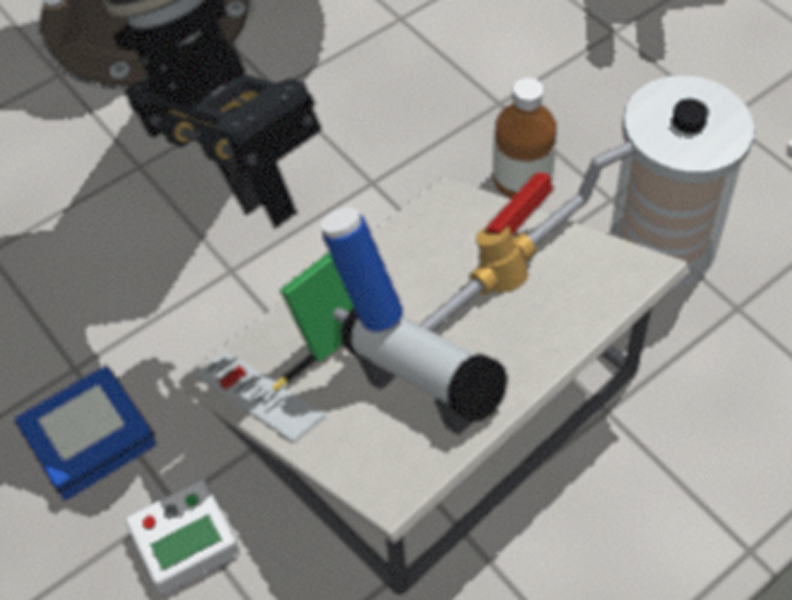

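View pics/w2.png

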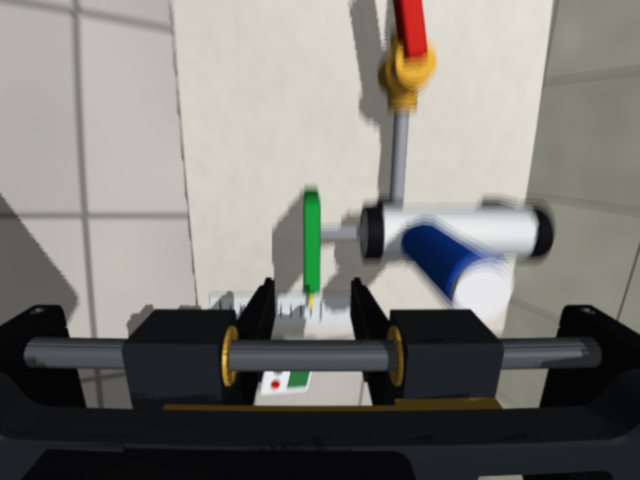

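Run:
```python
from h import *
s=where(); p=read_camera('top'); im=p['img'][:,:,::-1].copy()
Q=R.from_euler('xyz',s['tcp_rot']).as_matrix()
for sx,sz in [(37.5,90),(90,37.5)]:
    c=[np.array(s['eef_pos'])+Q@np.array([a*sx,-78,b*sz]) for a,b in [(-1,-1),(-1,1),(1,1),(1,-1)]]
    cv2.polylines(im,[proj(p,c).round().astype(int)],True,(255,0,255) if sx<50 else (0,255,255),1)
cv2.imwrite('pics/t3.png',cv2.resize(im[150:350,280:520],(720,600),interpolation=cv2.INTER_CUBIC))
```

```text
t 6.1 panel [-45.9 -59.3 151.6] err deg [-0.9 -0.8  0.1] F panel [ 1.   1.3 -0.9] op 0.422 j [-0.51  0.22  2.03  0.49  0.57 -0.97]
```

View pics/t3.png

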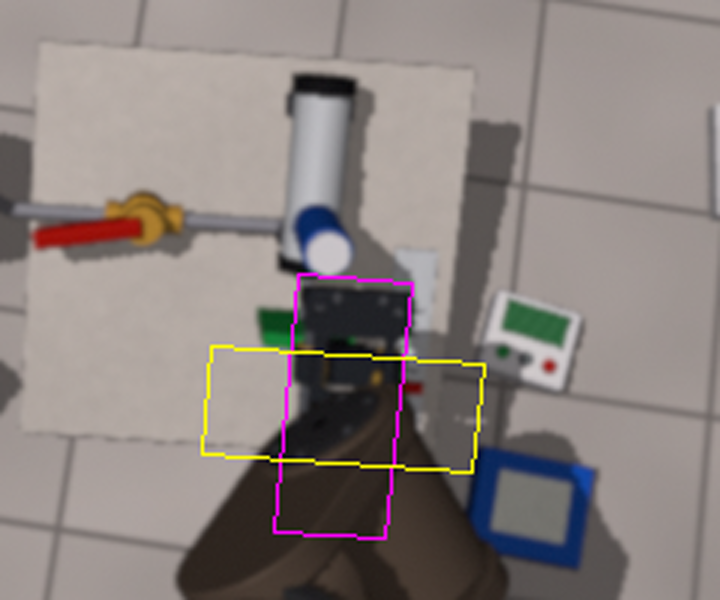

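apply_moves --increments '[[[2.0,0,0],[-0.2,-0.2,0],4.0],[[2.5,0,0],[-0.2,-0.2,0],4.0],[[2.5,0,0],[-0.2,-0.2,0],4.0],[[2.5,0,0],[-0.2,-0.2,0],4.0],[[0.5,0,0],[0,0,0],4.0]]'

```text
t: 6.78
eef_pos: [526.0, -237.7, 232.9]
tcp_rot: [-1.133, -0.001, -1.465]
ft_force: [0.1, -0.2, -0.9]
opening: 0.417
```

Run:
```python
from h import *
s=where(); p=read_camera('wrist'); save(p,'w4.png')
for n in ['pointer_tip','red_mark','paddle_grip']:
    r=nets.mark_of(p,n); print(n,[((Rp.T@(cam2world(d['point'],p,s)-o)).round(1).tolist(),round(d['confidence'],2)) for d in r[:2]])
im=p['img'].astype(int); h,w=480,640; f=240/np.tan(np.radians(p['vfov'])/2); K=np.array([[f,0,p['cx']],[0,f,p['cy']],[0,0,1]])
def blob(mask,z,name):
    n,l,stt,c=cv2.connectedComponentsWithStats(mask.astype(np.uint8))
    for i in range(1,n):
        if stt[i,4]>12:
            u=cv2.undistortPoints(c[i].reshape(1,1,2),K,np.array(p['distortion']))[0,0]
            a=Rp.T@(cam2world([0,0,0],p,s)-o); b=Rp.T@(cam2world([u[0],u[1],1],p,s)-o); d=b-a
            print(name,c[i].round(1),stt[i],(a+d*(z-a[2])/d[2]).round(1))
r,g,b=im[...,0],im[...,1],im[...,2]
blob((r>110)&(g<70)&(b<70),0,'red'); blob((r>130)&(g>100)&(b<70),11,'yel')
```

```text
t 6.78 panel [ -46.5 -161.3  151.7] err deg [-0.1  0.1  0. ] F panel [-0.3 -0.2 -0.8] op 0.417 j [-0.68  0.3   1.91  0.5   0.68 -1.14]
pointer_tip [([-49.7, -128.1, 9.6], 0.63)]
red_mark [([-100.9, -141.1, 10.6], 0.59)]
paddle_grip [([-50.8, -50.3, 66.9], 0.65)]
red [254.  211.4] [248 199  12  26 284] [-102.4 -144.3    0. ]
red [275.8 308.8] [275 306   3   6  13] [ -84.7 -244.5    0. ]
yel [312.3 192.7] [311 187   3  14  30] [ -47.9 -125.3   11. ]
yel [226.  342.4] [223 331   7  25  81] [-135.2 -276.8   11. ]
yel [398.8 338.9] [398 334   3  10  17] [  39.9 -272.6   11. ]
yel [400.  365.5] [399 356   3  21  51] [  43.6 -304.1   11. ]
yel [224.9 373.7] [222 359   7  26  97] [-139.2 -314.4   11. ]
```

View pics/w4.png

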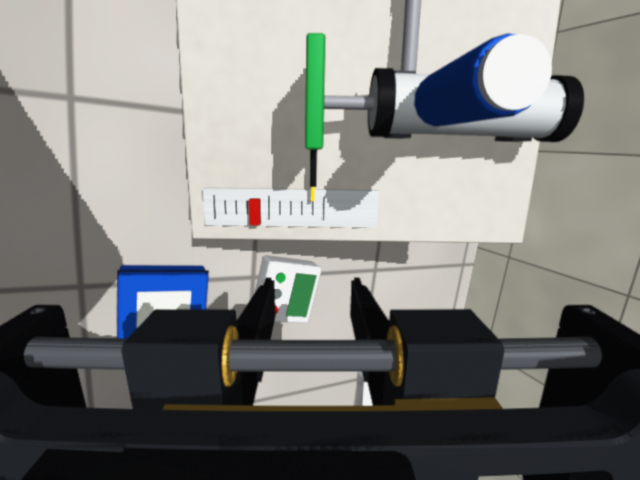

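Run:
```python
from h import *
rows([(W(-25,-50,150),tool(1,-np.pi/2))],[10],3.0)
```

```text
[[[-1.09, 0.02, 0.22], [-0.0, 9.02, -0.01], 3.0], [[-1.11, 0.02, 0.05], [-0.0, 9.02, -0.01], 3.0], [[-1.11, 0.02, -0.13], [-0.0, 9.02, -0.01], 3.0], [[-1.07, 0.02, -0.3], [-0.0, 9.02, -0.01], 3.0], [[-1.01, 0.02, -0.47], [-0.0, 9.02, -0.01], 3.0]]
[[[-0.93, 0.02, -0.62], [-0.0, 9.02, -0.01], 3.0], [[-0.82, 0.02, -0.76], [-0.0, 9.02, -0.01], 3.0], [[-0.69, 0.02, -0.88], [-0.0, 9.02, -0.01], 3.0], [[-0.54, 0.02, -0.97], [-0.0, 9.02, -0.01], 3.0], [[-0.38, 0.02, -1.05], [-0.0, 9.02, -0.01], 3.0]]
```

apply_moves --increments '[[[-1.1,0,0.2],[0,9,0],3.0],[[-1.1,0,0.05],[0,9,0],3.0],[[-1.1,0,-0.15],[0,9,0],3.0],[[-1.05,0,-0.3],[0,9,0],3.0],[[-1.0,0,-0.45],[0,9,0],3.0]]'

```text
t: 7.6
eef_pos: [529.0, -175.1, 238.0]
tcp_rot: [-1.258, 0.312, -2.22]
ft_force: [0.4, -0.7, -0.1]
opening: 0.316
```

apply_moves --increments '[[[-0.95,0,-0.6],[0,9,0],3.0],[[-0.8,0,-0.75],[0,9,0],3.0],[[-0.7,0,-0.9],[0,9,0],3.0],[[-0.55,0,-0.95],[0,9,0],3.0],[[-0.4,0,-1.05],[0,9,0],3.0]]'

```text
t: 8.22
eef_pos: [533.6, -113.0, 244.5]
tcp_rot: [-1.595, 0.438, -3.083]
ft_force: [-0.4, -1.2, -0.0]
opening: 0.314
```

Run:
```python
from h import *
s=where(); p=read_camera('wrist'); save(p,'w5.png')
for n in ['pointer_tip','red_mark','paddle_grip','filter_top']:
    r=nets.mark_of(p,n); print(n,[((Rp.T@(cam2world(d['point'],p,s)-o)).round(1).tolist(),round(d['confidence'],2)) for d in r[:2]])
rows([(W(-25,-50,100),tool(1,-np.pi/2))],[5],3.0)
```

```text
t 8.22 panel [-23.1 -38.1 153.6] err deg [  0.1 -92.3  -0.3] F panel [-0.4 -1.1  0.2] op 0.314 j [-0.44  0.22  1.99  0.41  0.6   0.76]
pointer_tip [([-50.4, -127.4, 8.1], 0.69)]
red_mark [([-100.2, -140.8, 11.4], 0.59)]
paddle_grip [([-47.3, -51.4, 64.5], 0.73), ([-98.3, -143.1, 13.7], 0.45)]
filter_top [([37.8, -50.0, 161.2], 0.73)]
[[[0.03, 1.07, 0.22], [0.05, -0.37, -0.02], 3.0], [[0.04, 1.07, 0.22], [0.05, -0.37, -0.02], 3.0], [[0.04, 1.07, 0.22], [0.05, -0.37, -0.02], 3.0], [[0.04, 1.07, 0.22], [0.05, -0.37, -0.02], 3.0], [[0.04, 1.07, 0.22], [0.05, -0.37, -0.02], 3.0]]
```

View pics/w5.png

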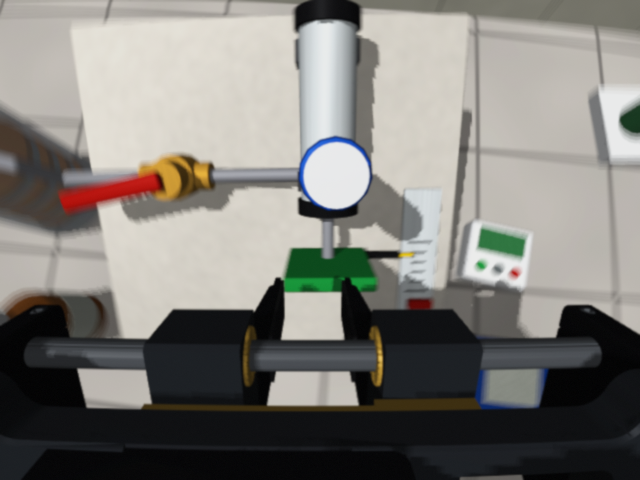

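apply_moves --increments '[[[0.05,1.1,0.25],[0,-0.4,0],3.0],[[0.05,1.1,0.25],[0,-0.4,0],3.0],[[0.05,1.1,0.25],[0,-0.4,0],3.0],[[0.05,1.1,0.25],[0,-0.4,0],3.0],[[0.05,1.1,0.2],[0,-0.4,0],3.0]]'

```text
t: 9.1
eef_pos: [557.1, -125.4, 189.3]
tcp_rot: [-1.571, 0.438, -3.028]
ft_force: [-0.2, 0.0, 0.2]
opening: 0.319
```

Run:
```python
from h import *
s=where(); p=read_camera('wrist'); save(p,'w6.png')
rows([(W(-26,-50,36),tool(1,-np.pi/2))],[10],3.0)
```

```text
t 9.1 panel [-26.3 -52.8  94.3] err deg [  0.1 -89.5  -0.2] F panel [-0.1  0.   0.2] op 0.319 j [-0.45  0.33  2.    0.51  0.48  0.6 ]
[[[-0.01, 0.57, -0.03], [0.03, 0.05, -0.0], 3.0], [[-0.01, 0.57, -0.03], [0.03, 0.05, -0.0], 3.0], [[-0.01, 0.57, -0.03], [0.03, 0.05, -0.0], 3.0], [[-0.01, 0.57, -0.03], [0.03, 0.05, -0.0], 3.0], [[-0.01, 0.57, -0.03], [0.03, 0.05, -0.0], 3.0]]
[[[-0.01, 0.57, -0.03], [0.03, 0.05, -0.0], 3.0], [[-0.01, 0.57, -0.03], [0.03, 0.05, -0.0], 3.0], [[-0.01, 0.57, -0.03], [0.03, 0.05, -0.0], 3.0], [[-0.01, 0.57, -0.03], [0.03, 0.05, -0.0], 3.0], [[-0.01, 0.57, -0.03], [0.03, 0.05, -0.0], 3.0]]
```

View pics/w6.png

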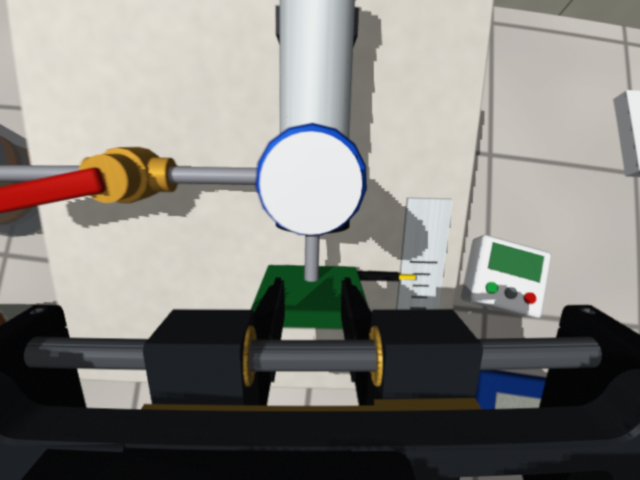

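apply_moves --increments '[[[0,0.5,-0.05],[0,0,0],3.0],[[0,0.5,-0.05],[0,0,0],3.0],[[0,0.5,-0.05],[0,0,0],3.0],[[0,0.5,-0.05],[0,0,0],3.0],[[0,0.5,-0.05],[0,0,0],3.0]]'

```text
t: 9.78
eef_pos: [568.1, -121.4, 164.4]
tcp_rot: [-1.571, 0.437, -3.028]
ft_force: [0.6, -0.1, 1.6]
opening: 0.313
```

apply_moves --increments '[[[0,0.5,-0.05],[0,0,0],3.0],[[0,0.5,0],[0,0,0],3.0],[[0,0.5,0],[0,0,0],3.0],[[0,0.5,0],[0,0,0],3.0],[[0,0.2,0],[0,0,0],3.0]]'

```text
t: 10.4
eef_pos: [578.0, -119.6, 142.8]
tcp_rot: [-1.571, 0.437, -3.028]
ft_force: [0.1, -0.7, 0.0]
opening: 0.317
```

Run:
```python
from h import *
s=where()
```

```text
t 10.4 panel [-26.6 -49.3  43.1] err deg [  0.2 -89.5  -0.2] F panel [ 0.1 -0.7  0. ] op 0.317 j [-0.42  0.43  2.01  0.61  0.39  0.51]
```

apply_moves --increments '[[[0.2,0,0],[0,0,0],3.0],[[0.2,0,0],[0,0,0],3.0],[[0.2,0,0],[0,0,0],3.0],[[0.2,0,0],[0,0,0],3.0],[[0.2,0,0],[0,0,0],3.0]]'

```text
t: 11.02
eef_pos: [571.4, -120.8, 140.1]
tcp_rot: [-1.57, 0.442, -3.029]
ft_force: [5.7, 1.7, -1.2]
opening: 0.314
```

```bash
cat >> h.py <<'E'
def blobs(c,rng,verbose=1):
    s=st(); p=read_camera(c); im=p['img'].astype(int); f=240/np.tan(np.radians(p['vfov'])/2); K=np.array([[f,0,p['cx']],[0,f,p['cy']],[0,0,1]])
    r,g,b=im[...,0],im[...,1],im[...,2]
    for name,mask,z in [('red',(r>90)&(g<.5*r)&(b<.5*r),2),('yel',(r>110)&(g>.65*r)&(b<.5*r),11)]:
        n,l,stt,cc=cv2.connectedComponentsWithStats(mask.astype(np.uint8))
        for i in range(1,n):
            if stt[i,4]<5: continue
            u=cv2.undistortPoints(cc[i].reshape(1,1,2),K,np.array(p['distortion'],float))[0,0]
            a=Rp.T@(cam2world([0,0,0],p,s)-o); q=Rp.T@(cam2world([u[0],u[1],1],p,s)-o); d=q-a; P=a+d*(z-a[2])/d[2]
            if -170<P[0]<0 and -165<P[1]<-105: print(c,name,cc[i].round(1),stt[i],P.round(1))
    return p
E
python3 - <<'E'
from h import *
s=where(); p=blobs('scene',0); blobs('wrist',0); blobs('top',0)
E
```

```text
t 11.03 panel [-33.8 -49.7  43.5] err deg [ -0.1 -89.5  -0.4] F panel [ 4.8  1.1 -3.6] op 0.314 j [-0.42  0.43  2.03  0.65  0.37  0.46]
scene red [226.6 307. ] [222 303  10   8  31] [-107.7 -138.3    2. ]
scene yel [244.3 308.3] [243 307   4   4   7] [ -53.1 -123.7   11. ]
wrist yel [431.8 306.1] [424 305  18   3  49] [ -55.8 -126.2   11. ]
```

apply_moves --increments '[[[0.35,0,0],[0,0,0],3.0],[[0.45,0,0],[0,0,0],3.0],[[0.45,0,0],[0,0,0],3.0],[[0.45,0,0],[0,0,0],3.0],[[0.45,0,0],[0,0,0],3.0]]'

```text
t: 11.8
eef_pos: [555.3, -123.0, 133.3]
tcp_rot: [-1.568, 0.45, -3.03]
ft_force: [9.0, 4.4, -1.8]
opening: 0.316
```

Run:
```python
from h import *
s=where(); p=blobs('scene',0); p=blobs('wrist',0); save(p,'w7.png')
```

```text
t 11.8 panel [-51.4 -50.2  44.1] err deg [ -0.6 -89.6  -0.7] F panel [ 7.8  3.4 -5.6] op 0.316 j [-0.44  0.42  2.07  0.75  0.34  0.34]
scene red [226.6 306.9] [222 303  10   8  32] [-108.  -138.1    2. ]
scene yel [240.1 305.3] [238 304   5   4   7] [ -70.  -122.9   11. ]
wrist yel [430. 306.] [422 303  19   6  90] [ -73.7 -125.9   11. ]
```

Run:
```python
from h import *
import h
p0=read_camera('scene')
for f in ['s2.png','scene0.png']:
    q=dict(p0); q['img']=cv2.imread('pics/'+f)[:,:,::-1].copy(); h.read_camera=lambda c:q
    print(f); h.blobs('scene',0)
```

```text
s2.png
scene red [226.7 306.8] [222 303  10   8  30] [-108.  -137.9    2. ]
scene yel [246.3 309.3] [245 308   4   4   7] [ -46.2 -123.3   11. ]
scene0.png
scene red [226.4 306.6] [222 303  10   8  36] [-109.4 -137.8    2. ]
scene yel [246.3 309.3] [245 308   4   4   7] [ -46.2 -123.3   11. ]
```

apply_moves --increments '[[[0.5,0,0],[0,0,0],3.0],[[0.55,0,0],[0,0,0],3.0],[[0.55,0,0],[0,0,0],3.0],[[0.5,0,0],[0,0,0],3.0],[[0.3,0,0],[0,0,0],3.0]]'

```text
t: 12.58
eef_pos: [538.3, -125.0, 125.8]
tcp_rot: [-1.568, 0.46, -3.031]
ft_force: [11.2, 5.0, -1.4]
opening: 0.315
```

Run:
```python
from h import *
s=where(); p=blobs('scene',0); save(p,'s8.png'); p=blobs('wrist',0); save(p,'w8.png')
a=cv2.imread('pics/w8.png')[180:480,240:640]; b=cv2.resize(cv2.imread('pics/s8.png')[270:340,190:290],(570,400),interpolation=cv2.INTER_CUBIC)
cv2.imwrite('pics/c8.png',np.vstack([cv2.copyMakeBorder(a[:200],0,0,0,170,0),b]))
```

```text
t 12.57 panel [-70.1 -50.5  44.6] err deg [ -1.  -89.6  -1. ] F panel [10.   3.9 -6.3] op 0.315 j [-0.47  0.42  2.12  0.88  0.32  0.19]
scene red [226.6 306.8] [222 303  10   8  34] [-108.1 -138.     2. ]
scene yel [234.9 302.4] [233 301   5   4   8] [ -89.6 -123.5   11. ]
wrist red [466.4 317.7] [458 313  15  13 126] [-104.9 -155.5    2. ]
wrist yel [429.  306.4] [420 304  20   5  79] [ -92.3 -125.6   11. ]
```

View pics/c8.png

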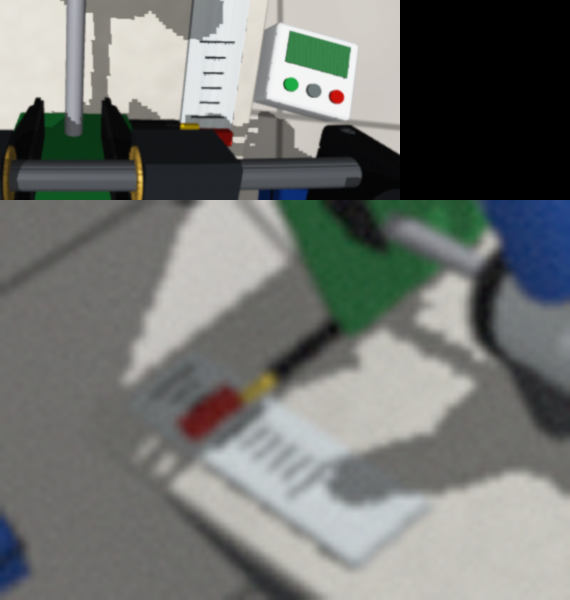

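Run:
```python
from h import *
p=read_camera('scene'); f=240/np.tan(np.radians(p['vfov'])/2); K=np.array([[f,0,p['cx']],[0,f,p['cy']],[0,0,1]])
def ray(u,pp=p):
    u=cv2.undistortPoints(np.array(u,float).reshape(1,1,2),K,np.array(p['distortion'],float))[0,0]
    a=Rp.T@(cam2world([0,0,0],p)-o); q=Rp.T@(cam2world([u[0],u[1],1],p)-o); return a,q-a
for n,u in [('red',(226.6,306.9)),('yhome',(246.3,309.3)),('ynow',(234.9,302.4))]:
    a,d=ray(u); print(n,[(a+d*(z-a[2])/d[2]).round(1).tolist() for z in (2,6,9,11)])
for k in range(2):
  for c in ('scene','top'):
    p=read_camera(c)
    for n in ('pointer_tip','red_mark'):
        r=nets.mark_of(p,n); print(c,n,[((Rp.T@(cam2world(d['point'],p)-o)).round(1).tolist(),round(d['confidence'],2)) for d in r[:1]])
where()
```

```text
red [[-108.0, -138.2, 2.0], [-102.4, -139.9, 6.0], [-98.3, -141.1, 9.0], [-95.5, -141.9, 11.0]]
yhome [[-57.9, -119.3, 2.0], [-52.7, -121.1, 6.0], [-48.8, -122.4, 9.0], [-46.1, -123.3, 11.0]]
ynow [[-101.9, -119.5, 2.0], [-96.3, -121.3, 6.0], [-92.2, -122.6, 9.0], [-89.4, -123.5, 11.0]]
scene pointer_tip [([-85.5, -127.6, 9.1], 0.8)]
scene red_mark [([-97.4, -140.5, 8.8], 0.5)]
top pointer_tip []
top red_mark []
scene pointer_tip [([-88.2, -128.8, 8.9], 0.62)]
scene red_mark [([-51.2, 0.6, -107.7], 0.6)]
top pointer_tip []
top red_mark []
t 13.32 panel [-70.1 -50.5  44.6] err deg [ -1.  -89.6  -1. ] F panel [ 8.3  3.6 -6.7] op 0.319 j [-0.47  0.42  2.12  0.88  0.32  0.19]
```

apply_moves --increments '[[[0.25,0,0],[0,0,0],3.0],[[0.3,0,0],[0,0,0],3.0],[[0.3,0,0],[0,0,0],3.0],[[0.15,0,0],[0,0,0],3.0],[[0.1,0,0],[0,0,0],3.0]]'

```text
t: 13.95
eef_pos: [534.1, -125.7, 124.4]
tcp_rot: [-1.567, 0.47, -3.031]
ft_force: [10.7, 4.5, -1.9]
opening: 0.318
```

Run:
```python
from h import *
s=where(); p=blobs('scene',0); save(p,'s9.png'); blobs('wrist',0)
for n in ('pointer_tip','red_mark'):
    r=nets.mark_of(p,n); print(n,[((Rp.T@(cam2world(d['point'],p)-o)).round(1).tolist(),round(d['confidence'],2)) for d in r[:1]])
```

```text
t 13.95 panel [-74.6 -50.8  45.1] err deg [ -1.5 -89.7  -1.5] F panel [ 9.3  3.4 -6.5] op 0.318 j [-0.48  0.42  2.14  0.95  0.31  0.11]
scene red [226.6 307.1] [222 304  10   7  30] [-107.6 -138.6    2. ]
scene yel [233.6 301.6] [231 300   6   4   9] [ -94.8 -123.5   11. ]
wrist red [462.6 311.6] [439 306  34  14 203] [-104.4 -152.9    2. ]
wrist yel [427.3 306.7] [419 304  19   5  64] [ -96.6 -125.1   11. ]
pointer_tip [([-95.1, -128.0, 11.3], 0.6)]
red_mark [([-99.3, -139.0, 7.6], 0.44)]
```

apply_moves --increments '[[[0.2,0,0],[0,0,0],3.0],[[0.25,0,0],[0,0,0],3.0],[[0.25,0,0],[0,0,0],3.0],[[0.15,0,0],[0,0,0],3.0],[[0.1,0,0],[0,0,0],3.0]]'

```text
t: 14.78
eef_pos: [531.6, -126.3, 123.7]
tcp_rot: [-1.568, 0.481, -3.032]
ft_force: [10.4, 4.3, -2.0]
opening: 0.313
```

Run:
```python
from h import *
s=where(); p=blobs('scene',0); save(p,'s10.png'); q=blobs('wrist',0); save(q,'w10.png')
for n in ('pointer_tip','red_mark'):
    r=nets.mark_of(p,n); print(n,[((Rp.T@(cam2world(d['point'],p)-o)).round(1).tolist(),round(d['confidence'],2)) for d in r[:1]])
    r=nets.mark_of(q,n); print('w',n,[((Rp.T@(cam2world(d['point'],q,s)-o)).round(1).tolist(),round(d['confidence'],2)) for d in r[:1]])
print(np.degrees(R.from_matrix(R.from_euler('xyz',s['tcp_rot']).as_matrix().T@tool(1,-np.pi/2)).as_rotvec()).round(2))
```

```text
t 14.78 panel [-77.1 -51.1  45.6] err deg [ -2.  -89.7  -2. ] F panel [ 9.   3.2 -6.3] op 0.313 j [-0.48  0.42  2.15  1.02  0.31  0.03]
scene red [226.2 307.1] [222 304  10   7  33] [-108.4 -139.2    2. ]
scene yel [233.1 300.9] [231 300   5   3   7] [ -97.7 -122.6   11. ]
wrist red [459.3 308. ] [437 301  36  16 294] [-103.9 -150.7    2. ]
wrist yel [425.9 307. ] [419 305  19   5  60] [ -99.1 -124.6   11. ]
pointer_tip [([-95.6, -127.2, 11.0], 0.79)]
w pointer_tip [([-100.1, -126.0, 9.1], 0.85)]
red_mark [([-100.8, -139.3, 8.8], 0.59)]
w red_mark [([-99.5, -141.2, 9.5], 0.75)]
[-0.03  0.3  -2.57]
```

Run:
```python
import cv2,numpy as np
a=cv2.resize(cv2.imread('pics/w10.png')[250:340,380:500],(800,600),interpolation=cv2.INTER_CUBIC)[:, :500]
b=cv2.resize(cv2.imread('pics/s10.png')[280:330,205:255],(300,300),interpolation=cv2.INTER_CUBIC)
cv2.imwrite('pics/c10.png',np.hstack([a,np.vstack([b,0*b])]))
```

```text
(no output)
```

View pics/c10.png

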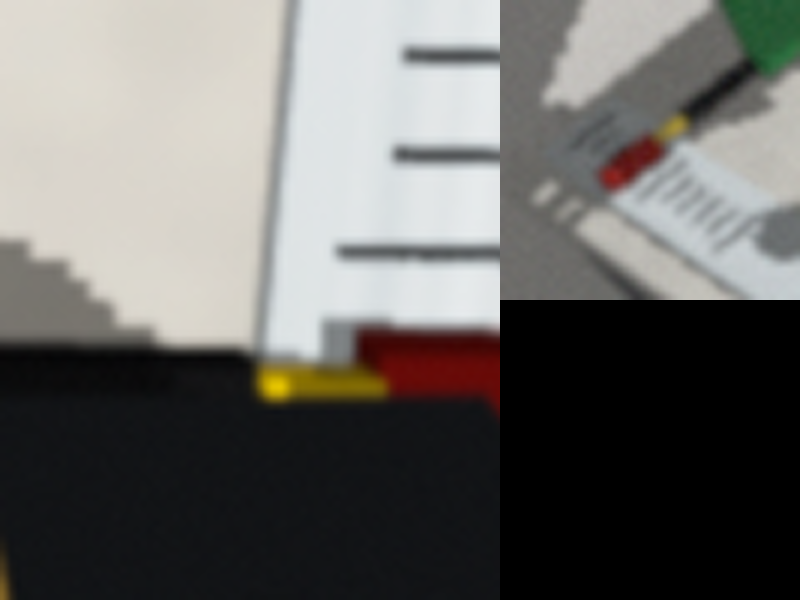

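apply_moves --increments '[[[0.15,0,0],[0,0,0],3.0],[[0.2,0,0],[0,0,0],3.0],[[0.2,0,0],[0,0,0],3.0],[[0.17,0,0],[0,0,0],3.0],[[0.12,0,0],[0,0,0],3.0]]'

```text
t: 15.7
eef_pos: [530.4, -126.7, 123.6]
tcp_rot: [-1.568, 0.493, -3.032]
ft_force: [10.2, 3.7, -0.4]
opening: 0.317
```

Run:
```python
from h import *
s=where(); p=blobs('scene',0); q=blobs('wrist',0)
for n in ('pointer_tip','red_mark'):
    r=nets.mark_of(p,n); print(n,[((Rp.T@(cam2world(d['point'],p)-o)).round(1).tolist(),round(d['confidence'],2)) for d in r[:1]])
    r=nets.mark_of(q,n); print('w',n,[((Rp.T@(cam2world(d['point'],q,s)-o)).round(1).tolist(),round(d['confidence'],2)) for d in r[:1]])
```

```text
t 15.7 panel [-78.3 -51.3  46. ] err deg [ -2.5 -89.7  -2.5] F panel [ 9.3  2.7 -4.8] op 0.317 j [-0.49  0.42  2.16  1.08  0.3  -0.03]
scene red [226.1 307. ] [222 303  10   8  35] [-108.7 -139.     2. ]
scene yel [232.8 300.5] [231 299   4   4   6] [ -99.4 -122.3   11. ]
wrist red [457.2 305.8] [436 299  36  17 383] [-103.1 -149.3    2. ]
wrist yel [422.6 307.5] [419 306   9   4  31] [-100.4 -122.7   11. ]
pointer_tip [([-97.3, -126.9, 9.8], 0.61)]
w pointer_tip [([-104.1, -128.4, 12.8], 0.93)]
red_mark [([-97.4, -141.6, 10.2], 0.46)]
w red_mark [([-98.0, -141.7, 13.5], 0.55)]
```

Run:
```python
from h import *
where()
for i in range(56):
    read_camera('scene')
    if i%14==0: where()
blobs('scene',0); where()
```

```text
t 16.0 panel [-78.3 -51.4  46. ] err deg [ -2.5 -89.7  -2.5] F panel [ 9.7  3.5 -5.1] op 0.317 j [-0.49  0.42  2.16  1.08  0.3  -0.03]
t 16.05 panel [-78.3 -51.4  46. ] err deg [ -2.5 -89.7  -2.5] F panel [ 9.5  3.5 -6.1] op 0.314 j [-0.49  0.42  2.16  1.08  0.3  -0.03]
t 16.75 panel [-78.3 -51.4  46. ] err deg [ -2.5 -89.7  -2.5] F panel [10.1  4.1 -6. ] op 0.314 j [-0.49  0.42  2.16  1.08  0.3  -0.03]
t 17.45 panel [-78.3 -51.4  46. ] err deg [ -2.5 -89.7  -2.5] F panel [ 9.3  3.6 -5.9] op 0.317 j [-0.49  0.42  2.16  1.08  0.3  -0.03]
t 18.15 panel [-78.3 -51.4  46. ] err deg [ -2.5 -89.7  -2.5] F panel [ 8.8  2.2 -6.5] op 0.314 j [-0.49  0.42  2.16  1.08  0.3  -0.03]
scene red [226.2 307. ] [222 303  10   8  32] [-108.6 -138.9    2. ]
scene yel [232.8 300.5] [231 299   4   4   6] [ -99.4 -122.3   11. ]
t 18.85 panel [-78.3 -51.4  46. ] err deg [ -2.5 -89.7  -2.5] F panel [ 8.6  4.4 -5.9] op 0.314 j [-0.49  0.42  2.16  1.08  0.3  -0.03]
```

apply_moves --increments '[[[-0.15,0,0],[0,0,-0.2],3.0],[[-0.2,0,0],[0,0,-0.2],3.0],[[-0.2,0,0],[0,0,-0.2],3.0],[[-0.2,0,0],[0,0,-0.2],3.0],[[-0.2,0,0],[0,0,-0.2],3.0]]'

```text
t: 19.48
eef_pos: [544.0, -126.4, 131.5]
tcp_rot: [-1.567, 0.484, -3.033]
ft_force: [8.8, 2.3, -1.7]
opening: 0.316
```

apply_moves --increments '[[[-0.2,0,0],[0,0,-0.2],3.0],[[-0.2,0,0],[0,0,-0.2],3.0],[[-0.2,0,0],[0,0,-0.2],3.0],[[-0.2,0,0],[0,0,-0.2],3.0],[[-0.2,0,0],[0,0,-0.2],3.0]]'

```text
t: 20.1
eef_pos: [556.9, -126.2, 139.0]
tcp_rot: [-1.564, 0.474, -3.033]
ft_force: [6.6, 1.8, -1.7]
opening: 0.315
```

Run:
```python
from h import *
s=where(); blobs('scene',0)
print(np.degrees(R.from_matrix(R.from_euler('xyz',s['tcp_rot']).as_matrix().T@tool(1,-np.pi/2)).as_rotvec()).round(2))
```

```text
t 20.1 panel [-47.8 -53.7  48.8] err deg [ -1.9 -89.8  -1.5] F panel [ 5.4  1.1 -4.3] op 0.315 j [-0.45  0.41  2.08  0.8   0.34  0.29]
scene red [226.9 306.8] [222 303  10   8  33] [-107.5 -137.6    2. ]
scene yel [240.6 305.3] [239 304   4   4   9] [ -69.  -122.5   11. ]
[-0.29  0.21 -2.14]
```

apply_moves --increments '[[[-0.2,0.05,-0.03],[0,0,-0.2],3.0],[[-0.2,0.05,-0.03],[0,0,-0.2],3.0],[[-0.2,0.05,-0.03],[0,0,-0.2],3.0],[[-0.2,0.05,-0.03],[0,0,-0.2],3.0],[[-0.15,0.05,-0.03],[0,0,-0.2],3.0]]'

```text
t: 20.78
eef_pos: [568.9, -125.0, 143.9]
tcp_rot: [-1.56, 0.461, -3.033]
ft_force: [3.2, -1.3, 5.6]
opening: 0.317
```

apply_moves --increments '[[[-0.1,0.05,0],[0,0,-0.2],3.0],[[-0.1,0.05,0],[0,0,-0.2],3.0],[[-0.1,0,0],[0,0,-0.2],3.0],[[-0.1,0,0],[0,0,-0.2],3.0],[[-0.1,0,0],[0,0,-0.2],3.0]]'

```text
t: 21.4
eef_pos: [573.9, -124.5, 145.0]
tcp_rot: [-1.56, 0.442, -3.034]
ft_force: [2.2, -0.8, 3.7]
opening: 0.317
```

Run:
```python
from h import *
s=where(); blobs('scene',0)
print(np.degrees(R.from_matrix(R.from_euler('xyz',s['tcp_rot']).as_matrix().T@tool(1,-np.pi/2)).as_rotvec()).round(2))
```

```text
t 21.4 panel [-29.8 -53.7  47. ] err deg [ -0.7 -89.8   0.2] F panel [ 3.5 -1.   2.4] op 0.317 j [-0.42  0.42  2.02  0.61  0.37  0.51]
scene red [226.7 306.9] [222 303  10   8  32] [-107.9 -138.1    2. ]
scene yel [245.5 308.8] [244 307   4   4   8] [ -49.3 -123.2   11. ]
[-0.53  0.2  -0.32]
```

apply_moves --increments '[[[-0.1,0,0],[0,0,0],3.0],[[-0.1,0,0],[0,0,0],3.0],[[-0.1,0,0],[0,0,0],3.0],[[-0.1,0,0],[0,0,0],3.0],[[-0.1,0,0],[0,0,0],3.0]]'

```text
t: 22.08
eef_pos: [577.5, -123.2, 146.1]
tcp_rot: [-1.562, 0.438, -3.034]
ft_force: [-0.5, 0.4, -0.5]
opening: 0.314
```

Run:
```python
from h import *
s=where(); p=blobs('scene',0)
rows([(W(-24,-50,110),tool(1,-np.pi/2))],[10],3.0)
for n in ['stopcock_hinge','stopcock_end']:
  r=nets.mark_of(p,n); print(n,[((Rp.T@(cam2world(d['point'],p)-o)).round(1).tolist(),round(d['confidence'],2)) for d in r[:1]])
```

```text
t 22.07 panel [-26.  -52.8  46.5] err deg [ -0.4 -89.8   0.2] F panel [-0.6  0.4 -0.2] op 0.314 j [-0.42  0.42  2.01  0.59  0.38  0.54]
scene red [226.7 306.8] [222 303  10   8  33] [-108.1 -137.9    2. ]
scene yel [246.2 309.4] [244 308   5   4   9] [ -45.9 -123.6   11. ]
[[[-0.02, -0.64, -0.02], [-0.04, 0.02, -0.01], 3.0], [[-0.02, -0.64, -0.02], [-0.04, 0.02, -0.01], 3.0], [[-0.02, -0.64, -0.02], [-0.04, 0.02, -0.01], 3.0], [[-0.02, -0.64, -0.02], [-0.04, 0.02, -0.01], 3.0], [[-0.02, -0.64, -0.03], [-0.04, 0.02, -0.01], 3.0]]
[[[-0.02, -0.64, -0.03], [-0.04, 0.02, -0.01], 3.0], [[-0.02, -0.64, -0.03], [-0.04, 0.02, -0.01], 3.0], [[-0.02, -0.64, -0.03], [-0.04, 0.02, -0.01], 3.0], [[-0.02, -0.64, -0.03], [-0.04, 0.02, -0.01], 3.0], [[-0.02, -0.64, -0.03], [-0.04, 0.02, -0.01], 3.0]]
stopcock_hinge [([29.9, 79.1, 46.9], 0.56)]
stopcock_end [([17.2, 140.6, 45.5], 0.94)]
```

apply_moves --increments '[[[-0.05,-1.2,0],[0,0,0],3.0],[[0,-1.6,0],[0,0,0],3.0],[[0,-1.8,0],[0,0,0],3.0],[[0,-1.8,0],[0,0,0],3.0],[[0,-1.5,0],[0,0,0],0.0]]'

```text
t: 22.85
eef_pos: [542.0, -126.3, 223.3]
tcp_rot: [-1.561, 0.439, -3.033]
ft_force: [-0.2, -0.2, 0.5]
opening: 0.262
```

Run:
```python
from h import *
s=where(); print((Rp.T@(np.array([644,225,203])-o)).round(0))
blobs('scene',0)
rows([(W(54,148,110),tool(1,-np.pi/2))],[10],0.0)
```

```text
t 22.85 panel [-25.7 -52.2 131.5] err deg [ -0.5 -89.8   0.3] F panel [-0.  -0.2  0.6] op 0.262 j [-0.46  0.26  1.99  0.44  0.54  0.67]
[ 91. 287.  55.]
scene red [226.8 306.8] [222 303  10   8  33] [-107.9 -137.8    2. ]
scene yel [246.3 309.3] [245 308   4   4   7] [ -46.2 -123.3   11. ]
[[[-0.8, 0.21, -2.0], [-0.05, 0.03, -0.02], 0.0], [[-0.8, 0.22, -2.0], [-0.05, 0.03, -0.02], 0.0], [[-0.8, 0.22, -2.0], [-0.05, 0.03, -0.02], 0.0], [[-0.8, 0.22, -2.0], [-0.05, 0.03, -0.02], 0.0], [[-0.79, 0.22, -2.0], [-0.05, 0.03, -0.02], 0.0]]
[[[-0.79, 0.22, -2.0], [-0.05, 0.03, -0.02], 0.0], [[-0.79, 0.22, -2.0], [-0.05, 0.03, -0.02], 0.0], [[-0.79, 0.22, -2.0], [-0.05, 0.03, -0.02], 0.0], [[-0.79, 0.23, -2.0], [-0.05, 0.03, -0.02], 0.0], [[-0.79, 0.23, -2.0], [-0.05, 0.03, -0.02], 0.0]]
```

apply_moves --increments '[[[-0.5,0.1,-2.0],[0,0,0],0.0],[[-0.8,0.2,-2.0],[0,0,0],0.0],[[-0.8,0.2,-2.0],[0,0,0],0.0],[[-0.8,0.2,-2.0],[0,0,0],0.0],[[-0.8,0.2,-2.0],[0,0,0],0.0]]'

```text
t: 23.52
eef_pos: [568.6, -22.1, 234.3]
tcp_rot: [-1.558, 0.443, -3.036]
ft_force: [1.0, 0.4, -0.6]
opening: 0.005
```

apply_moves --increments '[[[-0.8,0.2,-2.0],[0,0,0],0.0],[[-0.8,0.2,-2.0],[0,0,0],0.0],[[-0.8,0.2,-2.0],[0,0,0],0.0],[[-0.8,0.2,-2.0],[0,0,0],0.0],[[-0.8,0.2,-1.8],[0,0,0],0.0]]'

```text
t: 24.15
eef_pos: [599.2, 82.8, 242.8]
tcp_rot: [-1.557, 0.444, -3.037]
ft_force: [0.5, -1.0, -0.2]
opening: 0.005
```

Run:
```python
from h import *
s=where()
for c in ('wrist','scene','top'):
  p=read_camera(c); save(p,c+'12.png')
  for n in ['stopcock_hinge','stopcock_end']:
    r=nets.mark_of(p,n); print(c,n,[((Rp.T@(cam2world(d['point'],p,s)-o)).round(1).tolist(),round(d['confidence'],2)) for d in r[:1]])
rows([(W(54,146,38),tool(1,-np.pi/2))],[10],0.0)
```

```text
t 24.15 panel [ 53.8 149.8 115.9] err deg [ -0.9 -89.9   0.2] F panel [ 0.3 -1.  -0.3] op 0.005 j [0.02 0.3  1.88 0.05 0.52 1.45]
wrist stopcock_hinge [([30.0, 75.8, 47.5], 0.67)]
wrist stopcock_end [([16.1, 136.4, 51.1], 0.61)]
scene stopcock_hinge [([30.2, 82.7, 47.9], 0.81)]
scene stopcock_end [([19.2, 140.8, 46.3], 0.94)]
top stopcock_hinge [([38.2, 83.7, 48.5], 0.68)]
top stopcock_end [([19.2, 138.2, 44.2], 0.68)]
[[[0.0, 0.78, 0.01], [-0.08, 0.0, -0.04], 0.0], [[-0.0, 0.78, 0.02], [-0.08, 0.0, -0.04], 0.0], [[-0.0, 0.78, 0.02], [-0.08, 0.0, -0.04], 0.0], [[-0.0, 0.78, 0.02], [-0.08, 0.0, -0.04], 0.0], [[-0.0, 0.78, 0.02], [-0.08, 0.0, -0.04], 0.0]]
[[[-0.0, 0.78, 0.02], [-0.08, 0.0, -0.04], 0.0], [[-0.0, 0.78, 0.02], [-0.08, 0.0, -0.04], 0.0], [[-0.0, 0.78, 0.02], [-0.08, 0.0, -0.04], 0.0], [[-0.0, 0.78, 0.02], [-0.08, 0.0, -0.04], 0.0], [[-0.0, 0.78, 0.02], [-0.08, 0.0, -0.04], 0.0]]
```

View pics/wrist12.png

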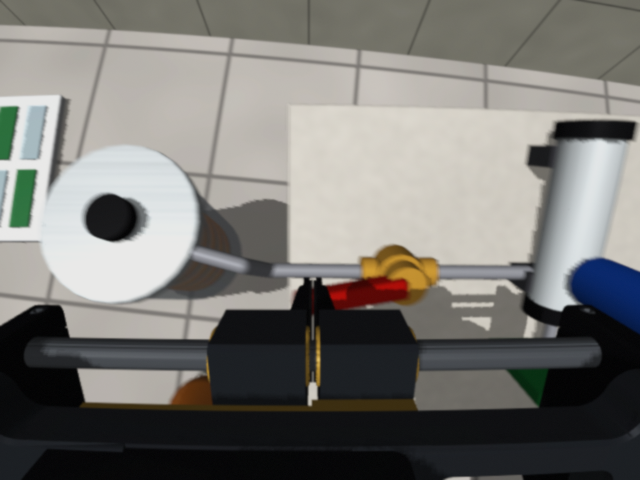

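apply_moves --increments '[[[0,0.8,0.05],[0,0,0],0.0],[[0,0.8,0.1],[0,0,0],0.0],[[0,0.8,0.1],[0,0,0],0.0],[[0,0.8,0.1],[0,0,0],0.0],[[0,0.8,0.1],[0,0,0],0.0]]'

```text
t: 25.22
eef_pos: [617.8, 77.2, 203.8]
tcp_rot: [-1.557, 0.444, -3.038]
ft_force: [0.3, -0.7, -0.3]
opening: 0.003
```

apply_moves --increments '[[[0,0.8,0.05],[0,0,0],0.0],[[0,0.8,0.05],[0,0,0],0.0],[[0,0.8,0],[0,0,0],0.0],[[0,0.7,0],[0,0,0],0.0],[[0,0.2,0],[0,0,0],0.0]]'

```text
t: 25.85
eef_pos: [633.0, 77.3, 171.1]
tcp_rot: [-1.558, 0.443, -3.038]
ft_force: [-0.5, 0.6, -0.2]
opening: 0.004
```

```bash
cat >> h.py <<'E'
def arc(phis,extra=0,r=60,z=40,n=1,h=(29,80)):
    w=[]
    for f in phis:
        u=np.array([-np.sin(f),np.cos(f)]); m=np.array([np.cos(f),np.sin(f)])
        c=8+14*np.cos(f)+12*np.sin(f)-extra
        q=np.array(h)+r*u+c*m; w.append((W(q[0],q[1],z),tool(1,-np.pi/2))); print('wp',round(f,2),q.round(1))
    rows(w,[n]*len(phis),0.0)
E
python3 - <<'E'
from h import *
s=where()
arc(np.linspace(.15,1.57,20))
E
```

```text
t 25.85 panel [ 53.5 140.8  37. ] err deg [ -0.9 -90.    0.3] F panel [-0.5  0.7  0. ] op 0.004 j [0.01 0.43 1.89 0.08 0.38 1.41]
wp 0.15 [ 43.4 142.9]
wp 0.22 [ 39.3 143.9]
wp 0.3 [ 35.1 144.7]
wp 0.37 [ 30.7 145.1]
wp 0.45 [ 26.2 145.3]
wp 0.52 [ 21.6 145. ]
wp 0.6 [ 17.  144.4]
wp 0.67 [ 12.3 143.4]
wp 0.75 [  7.6 142. ]
wp 0.82 [  2.9 140.1]
wp 0.9 [ -1.6 137.8]
wp 0.97 [ -6.  135.1]
wp 1.05 [-10.2 132. ]
wp 1.12 [-14.2 128.5]
wp 1.2 [-18.  124.6]
wp 1.27 [-21.4 120.3]
wp 1.35 [-24.4 115.6]
wp 1.42 [-27.  110.7]
wp 1.5 [-29.2 105.5]
wp 1.57 [-31.  100.1]
[[[1.01, -0.31, -0.2], [-0.78, -0.04, -0.36], 0.0], [[0.41, 0.0, -0.11], [0.0, 0.0, 0.0], 0.0], [[0.42, -0.0, -0.08], [0.0, 0.0, 0.0], 0.0], [[0.44, -0.0, -0.05], [0.0, 0.0, 0.0], 0.0], [[0.45, 0.0, -0.01], [0.0, 0.0, 0.0], 0.0]]
[[[0.46, 0.0, 0.02], [0.0, 0.0, 0.0], 0.0], [[0.47, 0.0, 0.06], [0.0, 0.0, 0.0], 0.0], [[0.47, -0.0, 0.1], [0.0, 0.0, 0.0], 0.0], [[0.47, -0.0, 0.14], [0.0, 0.0, 0.0], 0.0], [[0.46, 0.0, 0.19], [0.0, 0.0, 0.0], 0.0]]
[[[0.45, 0.0, 0.23], [0.0, 0.0, 0.0], 0.0], [[0.44, 0.0, 0.27], [0.0, 0.0, 0.0], 0.0], [[0.42, -0.0, 0.31], [0.0, 0.0, 0.0], 0.0], [[0.4, -0.0, 0.35], [0.0, 0.0, 0.0], 0.0], [[0.37, 0.0, 0.39], [0.0, 0.0, 0.0], 0.0]]
[[[0.34, 0.0, 0.43], [0.0, 0.0, 0.0], 0.0], [[0.3, 0.0, 0.46], [0.0, 0.0, 0.0], 0.0], [[0.26, -0.0, 0.49], [0.0, 0.0, 0.0], 0.0], [[0.22, 0.0, 0.52], [0.0, 0.0, 0.0], 0.0], [[0.17, 0.0, 0.54], [0.0, 0.0, 0.0], 0.0]]
```

apply_moves --increments '[[[0.7,-0.2,-0.1],[0,0,0],0.0],[[0.5,0,-0.1],[0,0,0],0.0],[[0.5,0,-0.1],[0,0,0],0.0],[[0.5,0,-0.05],[0,0,0],0.0],[[0.5,0,0],[0,0,0],0.0]]'

```text
t: 26.48
eef_pos: [607.8, 78.1, 162.7]
tcp_rot: [-1.557, 0.449, -3.038]
ft_force: [5.1, -1.4, 1.6]
opening: 0.006
```

Run:
```python
from h import *
s=where(); p=read_camera('scene')
for n in ['stopcock_hinge','stopcock_end']:
    r=nets.mark_of(p,n); print(n,[((Rp.T@(cam2world(d['point'],p,s)-o)).round(1).tolist(),round(d['confidence'],2)) for d in r[:1]])
```

```text
t 26.48 panel [ 27.2 144.3  40. ] err deg [ -1.2 -90.    0.1] F panel [ 5.1 -1.9 -0.6] op 0.006 j [0.01 0.42 1.96 0.09 0.32 1.4 ]
stopcock_hinge [([29.1, 79.6, 47.8], 0.86)]
stopcock_end [([4.5, 134.8, 43.9], 0.83)]
```

apply_moves --increments '[[[0.5,0,0.05],[0,0,0],0.0],[[0.5,0,0.05],[0,0,0],0.0],[[0.5,0,0.1],[0,0,0],0.0],[[0.5,0,0.15],[0,0,0],0.0],[[0.5,0,0.2],[0,0,0],0.0]]'

```text
t: 27.25
eef_pos: [584.7, 70.0, 151.4]
tcp_rot: [-1.557, 0.449, -3.038]
ft_force: [3.7, 0.4, 1.9]
opening: 0.003
```

apply_moves --increments '[[[0.47,0,0.25],[0,0,0],0.0],[[0.45,0,0.3],[0,0,0],0.0],[[0.42,0,0.35],[0,0,0],0.0],[[0.4,0,0.4],[0,0,0],0.0],[[0.37,0,0.4],[0,0,0],0.0]]'

```text
t: 27.88
eef_pos: [565.7, 50.1, 141.5]
tcp_rot: [-1.557, 0.447, -3.038]
ft_force: [1.9, 1.8, 2.4]
opening: 0.005
```

Run:
```python
from h import *
s=where(); p=read_camera('scene')
for n in ['stopcock_hinge','stopcock_end']:
    r=nets.mark_of(p,n); print(n,[((Rp.T@(cam2world(d['point'],p,s)-o)).round(1).tolist(),round(d['confidence'],2)) for d in r[:1]])
arc(np.linspace(1.2,1.57,10))
```

```text
t 27.88 panel [-22.3 120.8  39.7] err deg [ -1.1 -90.    0.1] F panel [2.9 1.6 1.3] op 0.005 j [-0.05  0.4   2.08  0.25  0.22  1.18]
stopcock_hinge [([32.1, 81.3, 49.8], 0.66)]
stopcock_end [([-25.3, 103.7, 47.7], 0.72)]
wp 1.2 [-18.1 124.4]
wp 1.24 [-20. 122.]
wp 1.28 [-21.8 119.6]
wp 1.32 [-23.5 117.1]
wp 1.36 [-25.1 114.4]
wp 1.41 [-26.5 111.7]
wp 1.45 [-27.9 108.9]
wp 1.49 [-29. 106.]
wp 1.53 [-30.1 103.1]
wp 1.57 [-31.  100.1]
[[[-0.46, -0.04, -0.35], [-0.78, -0.04, -0.56], 0.0], [[0.19, 0.0, 0.23], [0.0, 0.0, 0.0], 0.0], [[0.18, -0.0, 0.24], [0.0, 0.0, 0.0], 0.0], [[0.17, 0.0, 0.25], [0.0, 0.0, 0.0], 0.0], [[0.16, -0.0, 0.26], [0.0, 0.0, 0.0], 0.0]]
[[[0.14, -0.0, 0.27], [0.0, 0.0, 0.0], 0.0], [[0.13, 0.0, 0.28], [0.0, 0.0, 0.0], 0.0], [[0.12, -0.0, 0.29], [0.0, 0.0, 0.0], 0.0], [[0.1, 0.0, 0.3], [0.0, 0.0, 0.0], 0.0], [[0.09, -0.0, 0.3], [0.0, 0.0, 0.0], 0.0]]
```

apply_moves --increments '[[[0.25,0,0.45],[0,0,0],0.0],[[0.2,0,0.45],[0,0,0],0.0],[[0.15,0,0.45],[0,0,0],0.0],[[0.1,0,0.4],[0,0,0],0.0],[[0.05,0,0.4],[0,0,0],0.0]]'

```text
t: 28.65
eef_pos: [560.2, 27.1, 137.9]
tcp_rot: [-1.558, 0.445, -3.038]
ft_force: [0.9, 2.3, 0.4]
opening: 0.003
```

Run:
```python
from h import *
s=where(); p=read_camera('scene')
for n in ['stopcock_hinge','stopcock_end']:
    r=nets.mark_of(p,n); print(n,[((Rp.T@(cam2world(d['point'],p,s)-o)).round(1).tolist(),round(d['confidence'],2)) for d in r[:1]])
```

```text
t 28.65 panel [-30.9  98.6  39.7] err deg [ -1.  -90.    0.2] F panel [ 1.1  2.2 -0.1] op 0.003 j [-0.11  0.4   2.1   0.37  0.22  1.02]
stopcock_hinge [([29.7, 80.0, 45.2], 0.56)]
stopcock_end [([-29.3, 82.8, 44.2], 0.73)]
```

apply_moves --increments '[[[0,0,0.25],[0,0,0],0.0],[[0,0,0.25],[0,0,0],0.0],[[0,0,0.25],[0,0,0],0.0],[[0,0,0.25],[0,0,0],0.0],[[0,0,0.25],[0,0,0],0.0]]'

```text
t: 29.42
eef_pos: [559.8, 21.5, 137.5]
tcp_rot: [-1.567, 0.439, -3.034]
ft_force: [5.8, 30.0, 0.4]
opening: 0.005
```

Run:
```python
from h import *
s=where(); p=read_camera('scene')
for n in ['stopcock_hinge','stopcock_end']:
    r=nets.mark_of(p,n); print(n,[((Rp.T@(cam2world(d['point'],p,s)-o)).round(1).tolist(),round(d['confidence'],2)) for d in r[:1]])
```

```text
t 29.43 panel [-32.   93.   39.8] err deg [ -0.2 -89.8  -0. ] F panel [ 8.2 29.2 -3.4] op 0.005 j [-0.13  0.4   2.1   0.42  0.24  0.95]
stopcock_hinge [([29.7, 80.5, 44.6], 0.78)]
stopcock_end [([-31.6, 79.5, 46.7], 0.94)]
```

apply_moves --increments '[[[0,0,-0.5],[0,0,0],0.0],[[0,0,-1.0],[0,0,0],0.0],[[0,-0.5,-0.8],[0,0,0],0.0],[[0,-1.5,0],[0,0,0],0.0],[[0,-2.0,0],[0,0,0],0.0]]'

```text
t: 30.2
eef_pos: [539.4, 43.1, 173.9]
tcp_rot: [-1.567, 0.436, -3.033]
ft_force: [-0.3, 0.6, -0.6]
opening: 0.004
```

apply_moves --increments '[[[0,-2.5,0],[0,0,0],0.0],[[0,-2.5,0],[0,0,0],0.0],[[0,-2.5,0],[0,0,0],0.0],[[0,-2.0,0],[0,0,0],0.0],[[0,-1.0,0],[0,0,0],0.0]]'

```text
t: 30.82
eef_pos: [492.0, 36.1, 275.9]
tcp_rot: [-1.564, 0.44, -3.034]
ft_force: [0.2, 0.4, -0.1]
opening: 0.005
```

Run:
```python
from h import *
s=where(); p=blobs('scene',0); save(p,'s14.png')
for n in ['stopcock_hinge','stopcock_end','pointer_tip','paddle_grip','red_mark']:
    r=nets.mark_of(p,n); print(n,[((Rp.T@(cam2world(d['point'],p,s)-o)).round(1).tolist(),round(d['confidence'],2)) for d in r[:1]])
for n in ['reagent','timer','slidebox']:
    r=nets.mark_of(p,n); print(n,[cam2world(d['point'],p,s).round(0).tolist() for d in r[:1]])
cv2.imwrite('pics/c14.png',cv2.resize(p['img'][150:400,130:460,::-1],(792,600),interpolation=cv2.INTER_CUBIC))
```

```text
t 30.82 panel [-33.2 114.5 193. ] err deg [ -0.4 -89.8   0.1] F panel [ 0.1  0.3 -0.2] op 0.005 j [-0.11  0.09  2.06  0.16  0.57  1.24]
scene red [226.4 306.6] [222 303  10   8  35] [-109.2 -137.9    2. ]
scene yel [246.3 309.3] [245 308   4   4   7] [ -46.2 -123.3   11. ]
stopcock_hinge []
stopcock_end [([-33.4, 80.8, 45.2], 0.78)]
pointer_tip [([-44.8, -131.2, 11.9], 0.63)]
paddle_grip [([-46.8, -46.5, 61.3], 0.67)]
red_mark [([-100.2, -139.0, 9.9], 0.41)]
reagent [[483.0, 173.0, 3.0]]
timer [[606.0, -326.0, 3.0]]
slidebox [[459.0, -337.0, 2.0]]
```

View pics/c14.png

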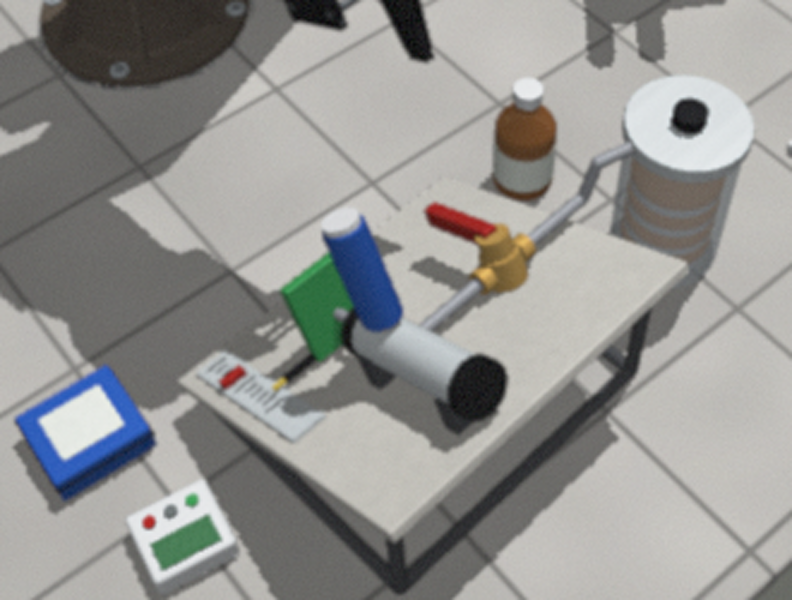

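The handle (430,212)–(490,232) points straight down the slope. The paddle (315,305) and pointer (280,383) are home, the red marker (232,377) hasn't moved, the other objects are in place, and the gripper is clear of everything.

Run:
```python
from h import *
print(env.job_done())
```

```text
the job is handed in; nothing more can be done
None
```

The job is done and handed in at about 31 s of the 58 s allowed.

- **Method:** I did not grip the paddle. The gripper's body would have hit the blue filter, so I hooked the fingers behind the upper face of the paddle and let the spring hold it against them.
- **Draw and hold:** I drew the paddle about 52.5–53 mm and held it still for about 3 s. My estimates of the marker's distance were 51–54 mm. At the hold, the scene camera put the pointer within about 2 mm of the marker.
- **Ease back:** I brought the paddle home at about 25 mm/s. Its pointer reads the same as at the start (-46.2 mm), and the contact force was about 0.
- **Stopcock:** I pushed the handle with closed fingers onto its closed stop, where the force rose to about 30 N. It now points straight down the slope, with its end 62–63 mm below the axis and within 1 mm sideways.
- **Final check:** The reagent bottle, timer, slide box and red marker are all where they were, to within camera accuracy. The gripper is clear of everything, with about 0 N on the wrist.

**Checks that disagreed:**
- Reading the marker from the scene camera as if it lay flat on the panel gave 62 mm. Combining two views showed it stands about 8 mm off the face, which gives 53 mm.
- One wrist reading by the network at the hold put the pointer about 6 mm past the marker. The gripper partly blocked that view, and the other measurements disagreed with it.

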